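# Swap laundry bottles onto their own drip trays

## Robot

A 6-joint arm with a two-finger parallel gripper is mounted at the origin on the work surface. World frame = base frame: x ahead of the robot, y to its left, z up, the work surface at z = 0. Lengths are in m, angles in rad, forces in N, time in s.
With the tool pointing down it reaches from about 0.325 to 0.925 m from the base axis. Payload 3.1 kg.
Tool frame: the origin (TCP) lies midway between the tips of the shut fingers; the grasp point (between the pads) lies 19 mm behind it; z points along the fingers, x is the direction in which the jaws open and shut, and the axes are right-handed (so a half turn about z gives the same grasp; the last joint's range is limited). The gripper opens to 85 mm and grips with 20 to 120 N. Pads are 22 mm wide; open, the fingers measure 114 mm over their backs; the gripper's body (76 mm by 85 mm) begins 54 mm behind the grasp point. The pads swing forward as they close: fully open they stand 13 mm farther back than shut.
Start: joints at [-1.44, 0.217, 1.613, -0, 1.311, -0.112], TCP at [0.15, -0.607, 0.209] pointing down, gripper open.
Joint ranges: [-2.75, 2.75], [-0.78, 2.1], [0.31, 2.55], [-1.13, 4.27], [0.13, 2.63], [-2.58, 2.58]. Speed limits (rad/s): [2.79, 2.79, 3.14, 3.14, 3.14, 3.14].

## Interface

Orientations are given as a rotation vector (axis times angle).
In Python, from station import get_state, camera, hand_in, boxes_of gives the robot as it stands.
- The arm moves only by the tool jog_arm, never from a script. Its argument "commands" is a list that holds one entry, the list of rows, each a list of 5 numbers: the finger opening in mm, from 0 to 85.4, then the shift along the tool's x, y, z each as a share of 30 mm, from -1 to 1, then the turn about the tool's z as a share of 0.12 rad, from -1 to 1. A call has exactly 8 rows; each row shifts and turns the commanded pose from where the row before left it, along the tool's axes as they then stand; what a row does not reach is not made up. A row lasts 1/10 s, in which the tool goes at most 50 mm and 8.59 degrees, less where a joint would pass 70% of its speed; a pose out of reach is approached as far as the arm can. A call with a number of a shift or a turn outside -1 to 1 is refused whole. A call with a gripper value outside its range is refused whole. The fingers move at their own pace and stop on an object; "force" is the grip in N (left out, the last holds). Time passes only in rows, so rows that do not move let the fingers close, or fill a call up. It gives the time, the measured TCP pose, the force and the opening at its end, in the units of the state.
- get_state(): the state, without advancing time (a new reading comes with each control period).
- camera(name): name is "side" or "top"; returns a dict with "image" (400x640x3 uint8, blue, green, red), "z_map" (400x640 float32, m along the optical axis (not along the pixel's ray), 0 where there is no reading), "intrinsics" (3x3 intrinsics, pixels), "cam_to_world" (4x4, takes a point from camera to world coordinates). Camera axes: x right, y up, looking along -z (the intrinsics and any distortion apply to the point x, -y, -z); pixel columns grow to the right and rows downward; lengths in m; the calibration is good to about 2 mm. A picture is of the moment at which its call begins.
- hand_in(): hands the job in, once; it reports no verdict.
Trained networks look in the newest picture that a camera, given by its name, has taken for a name from the list of things; names that differ only in an ending like _2 or _b are one class to them, and where a whole thing is asked for, a point or a joint stands for the part that bears it (a point fixed in the world has none). Each returns a list of dicts, best first, with "confidence" (0 to 1); they miss things now and then, are a little off and sometimes report something else, mostly with a low value. They report only what shows in the picture. A call takes as long as a camera call.
- boxes_of(camera, name): "point" ([x, y, z] in m, in world coordinates, good to about 4 mm: the middle of the surface that is visible of it).
The state is a dict: "clock": time; "joint_pos": joint angles; "joint_velocities": joint speeds; "joint_torque": joint torques, N m; "tool_pos": TCP position; "eef_rot": TCP orientation; "contact_force": force on the tool from outside, world axes, zero at the start; "torque": the same for the moment, N m; "opening": opening from 0.0 (shut) to 1.0 (fully open).
Only numpy, scipy, OpenCV 4.12 (cv2) and the standard library are available. Lean on these libraries where they do the work, as an engineer would, in place of code of your own. Each camera call takes 0.05 s, during which the arm holds its last target. There are 200 camera calls.

## Task

The three laundry bottles have been put back on the wrong drip trays: move them round so that each stands upright in the middle of the tray of its own colour. The empty grey tray is the free spot: park one bottle on it, near its middle, to make room, and leave it empty again at the end. Do not tip any bottle, and leave the purple cup, the amber jar and the flat cleaning brush where they are.

Things in the scene. Friction and masses are not known exactly. Their poses are not given: they have to be found in the camera images.
- bottle_blue: Loose blue detergent jug, 140 mm tall: rounded box body 70 (x) by 54 (y) by 88 mm high, shoulder up to 108 mm, then a centred round white cap, 42 mm across, from 108 to 140 mm. Loop handle on its -x side, out to 58 mm from the centre, 24 to 88 mm high. Grip the cap from above. Origin: centre of the underside, z up. About 0.45 kg.
- bottle_green: Loose green softener bottle with a white cap, 150 mm tall, round: body 62 mm across up to 80 mm height, a shoulder narrowing to 116 mm height, then the cap, 36 mm across, from 116 to 150 mm height. Grip the cap from above. Origin: centre of the underside, z up. About 0.38 kg.
- bottle_orange: Loose, squat orange stain-remover bottle with a white cap, 112 mm tall, round: body 68 mm across up to 62 mm height, a shoulder narrowing to 82 mm height, then the cap, 46 mm across, from 82 to 112 mm height. Grip the cap from above. Origin: centre of the underside, z up. About 0.42 kg.
- tray_blue: Blue drip tray, fixed to the worktop: a round dish 124 mm across its rim, the rim 9 mm high and 4 mm thick, the flat inner floor 112 mm across and 4 mm above the worktop. Origin: centre of its underside, z up. Home of the blue jug.
- tray_green: Green drip tray, fixed to the worktop: a round dish 124 mm across its rim, the rim 9 mm high and 4 mm thick, the flat inner floor 112 mm across and 4 mm above the worktop. Origin: centre of its underside, z up. Home of the green bottle.
- tray_orange: Orange drip tray, fixed to the worktop: a round dish 124 mm across its rim, the rim 9 mm high and 4 mm thick, the flat inner floor 112 mm across and 4 mm above the worktop. Origin: centre of its underside, z up. Home of the orange bottle.
- tray_grey: Grey drip tray, fixed to the worktop: a round dish 124 mm across its rim, the rim 9 mm high and 4 mm thick, the flat inner floor 112 mm across and 4 mm above the worktop. Origin: centre of its underside, z up. The spare tray: empty at the start and at the end.
- cup: Bystander: loose, empty purple dosing cup, 52 mm across and 45 mm high. Origin: centre of its underside.
- jar: Bystander: loose amber glass jar with a dark steel lid, 44 mm across and 72 mm high. Origin: centre of its underside.
- brush: Bystander: loose flat cleaning brush (wooden handle, grey head) lying on the worktop nearest the robot, 170 mm long along its x. Origin: near the middle of its underside.

How it is judged:
On the way:
1. one of the bottles is parked, released and upright, on the grey tray (within 25 mm of its centre) (((horizontal distance between bottle_blue and tray_grey below 0.025 m and z of bottle_blue in the frame of tray_grey between 0 and 0.008 m and angle between bottle_blue's own z axis and vertical below 0.1 rad and linear speed of bottle_blue below 0.03 m/s and contact force between bottle_blue and the fingers below 0.1 N) or (horizontal distance between bottle_green and tray_grey below 0.025 m and z of bottle_green in the frame of tray_grey between 0 and 0.008 m and angle between bottle_green's own z axis and vertical below 0.1 rad and linear speed of bottle_green below 0.03 m/s and contact force between bottle_green and the fingers below 0.1 N) or (horizontal distance between bottle_orange and tray_grey below 0.025 m and z of bottle_orange in the frame of tray_grey between 0 and 0.008 m and angle between bottle_orange's own z axis and vertical below 0.1 rad and linear speed of bottle_orange below 0.03 m/s and contact force between bottle_orange and the fingers below 0.1 N))), for 0.2 s.
At the end, for the whole second after the job is handed in: Each bottle stands released and at rest on the floor of the tray of its own colour, upright within 0.1 rad, its centre within 15 mm of the tray's centre (so the grey tray is empty) (horizontal distance between bottle_blue and tray_blue below 0.015 m and z of bottle_blue in the frame of tray_blue between 0 and 0.008 m and angle between each of bottle_blue, bottle_green, bottle_orange's own z axis and vertical below 0.1 rad and linear speed of each of bottle_blue, bottle_green, bottle_orange below 0.03 m/s and contact force between each of bottle_blue, bottle_green, bottle_orange and the fingers below 0.1 N and horizontal distance between bottle_green and tray_green below 0.015 m and z of bottle_green in the frame of tray_green between 0 and 0.008 m and horizontal distance between bottle_orange and tray_orange below 0.015 m and z of bottle_orange in the frame of tray_orange between 0 and 0.008 m); the robot touches nothing.
It fails at once if a bottle is tipped by more than 0.5 rad (angle between any of bottle_blue, bottle_green, bottle_orange's own z axis and vertical above 0.5 rad).
It fails at once if the cup is moved by more than 20 mm (distance of cup from where it was at the start of the episode above 0.02 m).
It fails at once if the jar is moved by more than 20 mm (distance of jar from where it was at the start of the episode above 0.02 m).
It fails at once if the brush is moved by more than 20 mm (distance of brush from where it was at the start of the episode above 0.02 m).
It also fails if it takes over 96 s, if anything falls off the work surface, if the arm or the gripper's body presses on something with over 40 N, if the wrist force passes 120 N, or if a joint passes its speed limit or range.

## Working session

There is one attempt and no reset: what is moved stays moved. The work goes in short steps, Python scripts to look and compute and a tool call to move; the robot and the scene stay as the last step left them, time stands still between calls to the robot, and variables do not carry over. Pictures are saved under pics/ and viewed, about 12 in all and at most 16, crops included, and the job is handed in when it is done.

Besides the shell and the picture viewer there is one more tool, called after "Request:" as name([rows], argument=value, ...), one row to a line, values as JSON. jog_arm: Moves the arm, as the interface text tells. Its arguments: {"type":"object","properties":{"commands":{"type":"array","items":{"type":"array","items":{"type":"array","items":{"type":"number"}}}},"force":{"type":"number"}},"required":["commands"]}

```bash
mkdir -p pics
cat > h.py <<'E'
import numpy as np,cv2
from station import *
def cloud(c):
    K=np.array(c["intrinsics"]);T=np.array(c["cam_to_world"]);z=c["z_map"]
    v,u=np.mgrid[:400,:640]
    P=np.stack([(u-K[0,2])/K[0,0]*z,-(v-K[1,2])/K[1,1]*z,-z],-1)
    W=P@T[:3,:3].T+T[:3,3]; W[z==0]=np.nan
    return W
E
python3 - <<'E'
from h import *
s=get_state();print(s["clock"],s["tool_pos"],s["eef_rot"],s["opening"])
ims=[]
for n in("top","side"):
    c=camera(n);np.savez(n+".npz",**c);cv2.imwrite(f"pics/{n}0.png",c["image"])
    print(n,np.round(c["cam_to_world"],3).tolist())
    for t in "bottle_blue bottle_green bottle_orange tray_blue tray_green tray_orange tray_grey cup jar brush".split():
        print(t,[(round(d["confidence"],2),np.round(d["point"],3).tolist()) for d in boxes_of(n,t)[:3]])
E
```

```text
0.0 [ 0.15016854 -0.60578544  0.20805321] [-2.47277967  1.93501445  0.00272221] 1.0018962774669862
top [[-0.017, 0.995, -0.102, 0.453], [-1.0, -0.016, 0.018, 0.017], [0.016, 0.102, 0.995, 1.068], [0.0, 0.0, 0.0, 1.0]]
bottle_blue [(0.77, [0.645, 0.163, 0.09])]
bottle_green [(0.58, [0.464, -0.188, 0.108]), (0.4, [0.468, -0.2, 0.005]), (0.37, [0.471, 0.233, -0.001])]
bottle_orange [(0.67, [0.631, -0.121, 0.087])]
tray_blue [(0.95, [0.643, -0.125, 0.007])]
tray_green [(0.82, [0.629, 0.168, 0.009]), (0.26, [0.464, -0.19, 0.112])]
tray_orange [(0.7, [0.403, -0.019, 0.018]), (0.58, [0.468, -0.2, 0.004])]
tray_grey [(0.68, [0.469, 0.233, 0.003]), (0.57, [0.64, -0.128, 0.005]), (0.19, [0.466, -0.201, 0.005])]
cup [(0.83, [0.524, 0.034, 0.011]), (0.51, [0.639, 0.002, 0.073])]
jar [(0.65, [0.642, 0.0, 0.074])]
brush [(0.69, [0.406, -0.015, 0.018])]
side [[0.713, 0.365, -0.599, 0.147], [-0.701, 0.348, -0.623, -0.427], [-0.019, 0.864, 0.504, 0.393], [0.0, 0.0, 0.0, 1.0]]
bottle_blue [(0.9, [0.634, 0.154, 0.078])]
bottle_green [(0.79, [0.449, -0.219, 0.087])]
bottle_orange [(0.84, [0.618, -0.151, 0.07])]
tray_blue [(0.64, [0.649, -0.173, 0.003])]
tray_green [(0.79, [0.625, 0.153, 0.004])]
tray_orange [(0.83, [0.449, -0.234, 0.003])]
tray_grey [(0.92, [0.468, 0.23, 0.001])]
cup [(0.74, [0.626, 0.152, 0.001]), (0.61, [0.514, 0.026, 0.032])]
jar [(0.76, [0.632, -0.002, 0.044])]
brush [(0.63, [0.396, -0.02, 0.019]), (0.49, [0.632, -0.004, 0.043])]
```

View pics/top0.png

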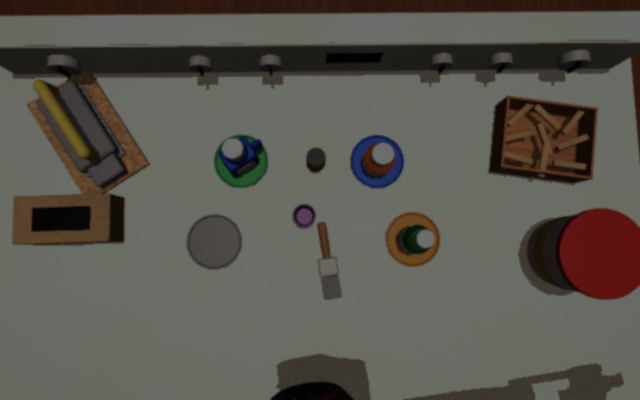

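View pics/side0.png

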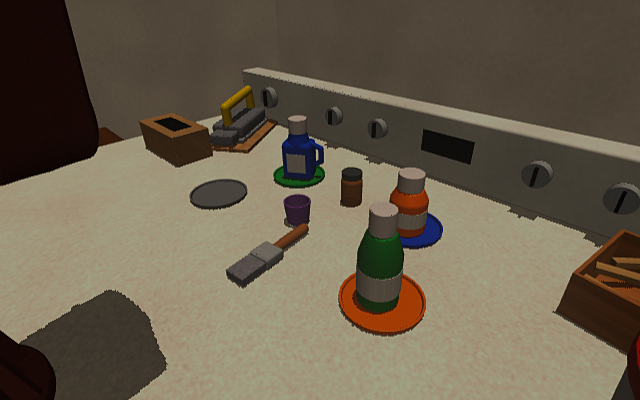

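The top view shows blue on green (240,160), orange on blue (378,160), green on orange (413,240), with grey empty (214,241). Next I'll measure cap tops and tray centres from the clouds.

```bash
cat >> h.py <<'E'
from scipy.optimize import least_squares
TR=dict(blue=(.643,-.128),green=(.635,.167),orange=(.468,-.2),grey=(.469,.233))
def circ(P,r=None):
    f=(lambda p:np.hypot(P[:,0]-p[0],P[:,1]-p[1])-(p[2] if r is None else r))
    m=P.mean(0); s=least_squares(f,[m[0],m[1],.05],loss="soft_l1",f_scale=.003); return s.x
def cap(W,xy,ztop,tol=.006):
    m=(abs(W[...,2]-ztop)<tol)&(np.hypot(W[...,0]-xy[0],W[...,1]-xy[1])<.06)
    return W[m]
E
python3 - <<'E'
from h import *
from scipy.spatial.transform import Rotation as R
print(np.round(R.from_rotvec(get_state()["eef_rot"]).as_matrix(),3).tolist())
for n in("top","side"):
    c=dict(np.load(n+".npz"));W=cloud(c)
    print(n,"table z",np.nanmedian(W[(abs(W[...,0]-.55)<.03)&(abs(W[...,1]+.03)<.03)][:,2]))
    for b,xy,zt in(("blue",(.64,.163),.144),("green",(.463,-.2),.154),("orange",(.63,-.13),.116)):
        P=cap(W,xy,zt); mm=(P.max(0)+P.min(0))/2
        print(b,len(P),"mean",P.mean(0).round(4),"mid",mm.round(4),"ext",np.ptp(P,0).round(3))
    hsv=cv2.cvtColor(c["image"],cv2.COLOR_BGR2HSV)
    for t,xy in TR.items():
        m=(W[...,2]>-.004)&(W[...,2]<.013)&(np.hypot(W[...,0]-xy[0],W[...,1]-xy[1])<.075)
        if t!="grey": m&=(hsv[...,1]>130)&(abs(hsv[...,0].astype(int)-dict(blue=112,green=60,orange=11)[t])<15)
        else: m&=(W[...,2]>.003)
        P=W[m]
        if len(P)>20:
            hull=cv2.convexHull(P[:,:2].astype(np.float32))[:,0]
            print(t,len(P),"z",np.median(P[:,2]).round(4),"minencl",[np.round(q,4) for q in cv2.minEnclosingCircle(hull)],"fit",circ(hull).round(4))
    # blue body yaw
    m=(W[...,2]>.03)&(W[...,2]<.112)&(np.hypot(W[...,0]-.64,W[...,1]-.165)<.09)
    print("blue body",W[m].min(0).round(3),W[m].max(0).round(3),cv2.minAreaRect(W[m][:,:2].astype(np.float32)))
E
```

```text
[[0.24, -0.971, 0.0], [-0.971, -0.24, 0.0], [-0.0, -0.0, -1.0]]
top table z 0.0010356327333140847
blue 343 mean [0.6509 0.1728 0.1451] mid [0.6516 0.173  0.1441] ext [0.042 0.041 0.012]
green 268 mean [ 0.4654 -0.2015  0.1547] mid [ 0.4656 -0.202   0.1538] ext [0.033 0.033 0.011]
orange 385 mean [ 0.6413 -0.1306  0.1168] mid [ 0.6415 -0.1309  0.1159] ext [0.044 0.044 0.011]
blue 1137 z 0.0056 minencl [array([ 0.6459, -0.134 ]), np.float64(0.0601)] fit [ 0.6458 -0.1338  0.0592]
green 842 z 0.0055 minencl [array([0.6505, 0.1761]), np.float64(0.0592)] fit [0.6506 0.1759 0.0582]
orange 1351 z 0.0055 minencl [array([ 0.4672, -0.2094]), np.float64(0.0606)] fit [ 0.4673 -0.2094  0.0598]
grey 2306 z 0.0058 minencl [array([0.4686, 0.233 ]), np.float64(0.0747)] fit [0.4685 0.2333 0.0736]
blue body [0.614 0.124 0.03 ] [0.688 0.213 0.111] ((0.6568517684936523, 0.16332291066646576), (0.055569492280483246, 0.09269201010465622), 32.934085845947266)
side table z 0.0003717445564671018
blue 132 mean [0.6462 0.1669 0.143 ] mid [0.6497 0.1706 0.142 ] ext [0.04  0.039 0.007]
green 456 mean [ 0.4621 -0.2066  0.1535] mid [ 0.4649 -0.2047  0.1518] ext [0.035 0.035 0.007]
orange 333 mean [ 0.6373 -0.1351  0.1154] mid [ 0.6405 -0.1329  0.1137] ext [0.045 0.045 0.007]
blue 673 z 0.0047 minencl [array([ 0.6481, -0.1503]), np.float64(0.0595)] fit [ 0.647  -0.1383  0.0582]
green 506 z 0.0047 minencl [array([0.6488, 0.1746]), np.float64(0.0615)] fit [0.6488 0.1741 0.0606]
orange 2865 z 0.0048 minencl [array([ 0.4714, -0.2079]), np.float64(0.0672)] fit [ 0.4709 -0.2081  0.0651]
grey 1297 z 0.0047 minencl [array([0.4682, 0.2345]), np.float64(0.0628)] fit [0.4675 0.2343 0.0615]
blue body [0.611 0.121 0.03 ] [0.684 0.207 0.112] ((0.651220440864563, 0.15833139419555664), (0.048461876809597015, 0.09211420267820358), 34.09730529785156)
```

Measurements are consistent: cap heights, radii and table z all match the sizes given. I'll park green first, then move orange, blue and green. First I'll go towards the green bottle, keeping away from the tall red container.

Request:
jog_arm([
  [[85,-0.967,-0.811,0,0],[85,-0.967,-0.811,0,0],[85,-0.967,-0.811,0,0],[85,-0.967,-0.811,0,0],[85,-0.967,-0.811,0,0],[85,-0.967,-0.811,0,0],[85,-0.967,-0.811,0,0],[85,-0.967,-0.811,0,0]],
], force=50)

```text
clock: 1.9
tool_pos: [0.2839, -0.3333, 0.2096]
eef_rot: [2.474, -1.937, 0.001]
contact_force: [-0.1, -0.3, -0.0]
opening: 0.999
```

Request:
jog_arm([
  [[85,-0.967,-0.811,0,0],[85,-0.26,-0.873,0,0],[85,-0.26,-0.873,0,0],[85,-0.26,-0.873,0,0],[85,-0.26,-0.873,0,0],[85,-0.26,-0.873,0,0],[85,-0.26,-0.873,0,0],[85,-0.26,-0.873,0,0]],
])

```text
clock: 2.7
tool_pos: [0.4659, -0.2028, 0.2096]
eef_rot: [2.474, -1.936, 0.001]
contact_force: [-0.1, -0.0, -0.3]
opening: 0.995
```

Request:
jog_arm([
  [[85,0,0,0.8,0],[85,0,0,0.8,0],[85,0,0,0.8,0],[85,0,0,0.75,0],[85,0,0,0,0],[20,0,0,0,0],[20,0,0,0,0],[20,0,0,0,0]],
], force=50)

```text
clock: 3.5
tool_pos: [0.4661, -0.2043, 0.1168]
eef_rot: [-2.474, 1.936, -0.005]
contact_force: [-0.1, -0.1, -0.4]
opening: 0.512
```

Request:
jog_arm([
  [[20,0,0,0,0],[20,0,0,0,0],[20,0,0,0,0],[20,0,0,-0.2,0],[20,0,0,-0.5,0],[20,0,0,-0.7,0],[20,0,0,-0.8,0],[20,0,0,-0.8,0]],
])

```text
clock: 4.3
tool_pos: [0.4631, -0.2023, 0.2035]
eef_rot: [2.474, -1.936, -0.008]
contact_force: [0.8, -0.2, -4.9]
opening: 0.395
```

Request:
jog_arm([
  [[20,-0.4,-0.101,0,0],[20,-0.8,-0.203,0,0],[20,-0.9,-0.228,0,0],[20,-0.9,-0.228,0,0],[20,-0.9,-0.228,0,0],[20,-0.9,-0.228,0,0],[20,-0.9,-0.228,0,0],[20,-0.9,-0.228,0,0]],
])

```text
clock: 5.1
tool_pos: [0.4634, 0.0031, 0.2019]
eef_rot: [2.473, -1.935, -0.008]
contact_force: [0.2, -0.7, -4.9]
opening: 0.398
```

Request:
jog_arm([
  [[20,-0.9,-0.228,0,0],[20,-0.9,-0.228,0,0],[20,-0.9,-0.228,0,0],[20,-0.9,-0.228,0,0],[20,-0.9,-0.228,0,0],[20,-0.9,-0.228,0,0],[20,-0.9,-0.228,0,0],[20,-0.8,-0.203,0,0]],
])

```text
clock: 5.9
tool_pos: [0.4642, 0.222, 0.2018]
eef_rot: [2.472, -1.933, -0.006]
contact_force: [0.6, 0.3, -4.5]
opening: 0.399
```

Request:
jog_arm([
  [[20,-0.43,-0.109,0,0],[20,0,0,0,0],[20,0,0,0.5,0],[20,0,0,0.8,0],[20,0,0,0.8,0],[20,0,0,0.5,0],[20,0,0,0.2,0],[20,0,0,0,0]],
])

```text
clock: 6.7
tool_pos: [0.4664, 0.2328, 0.1195]
eef_rot: [2.471, -1.936, -0.002]
contact_force: [-0.2, 0.8, -3.7]
opening: 0.394
```

Request:
jog_arm([
  [[20,0,0,0.1,0],[20,0,0,0.07,0],[20,0,0,0,0],[50,0,0,0,0],[85,0,0,0,0],[85,0,0,0,0],[85,0,0,0,0],[85,0,0,0,0]],
])

```text
clock: 7.5
tool_pos: [0.4675, 0.2339, 0.1162]
eef_rot: [-2.474, 1.936, -0.001]
contact_force: [0.8, -0.4, 1.6]
opening: 0.992
```

Request:
jog_arm([
  [[85,0,0,-0.3,0],[85,0,0,-0.8,0],[85,0,0,-1,0],[85,0,0,-1,0],[85,0,0,0,0],[85,0,0,0,0],[85,0,0,0,0],[85,0,0,0,0]],
])

```text
clock: 8.3
tool_pos: [0.4661, 0.2334, 0.2072]
eef_rot: [2.472, -1.934, -0.003]
contact_force: [-0.5, -0.5, -0.6]
opening: 0.993
```

Run:
```python
from h import *
for n in("side","top"):
    c=camera(n);W=cloud(c);cv2.imwrite(f"pics/{n}1.png",c["image"])
    for b,xy,zt in(("blue",(.65,.17),.144),("green",(.467,.233),.154),("orange",(.64,-.132),.116)):
        P=cap(W,xy,zt)
        if len(P): print(n,b,len(P),"mid",((P.max(0)+P.min(0))/2).round(4),np.ptp(P,0).round(3))
```

```text
side blue 134 mid [0.6487 0.1705 0.1417] [0.039 0.04  0.007]
side green 133 mid [0.4669 0.2329 0.1516] [0.036 0.036 0.007]
side orange 330 mid [ 0.6411 -0.1328  0.1139] [0.046 0.044 0.008]
top blue 348 mid [0.6517 0.1732 0.144 ] [0.042 0.04  0.012]
top green 76 mid [0.4652 0.2327 0.1544] [0.029 0.03  0.011]
top orange 384 mid [ 0.6417 -0.131   0.1161] [0.044 0.044 0.011]
```

View pics/side1.png

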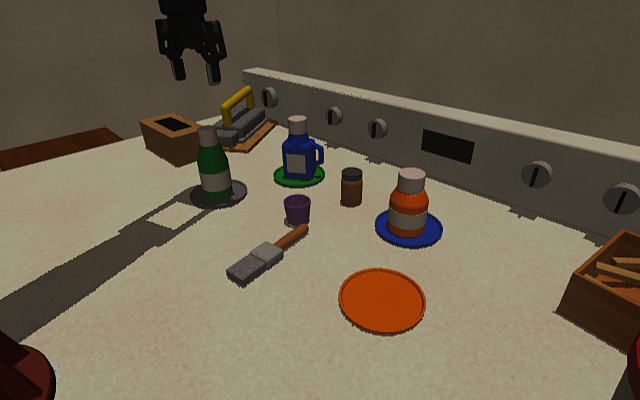

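Green is parked upright at the middle of the grey tray, near (215,185), and the orange tray at (382,300) is free. Next I'll pick up orange.

Request:
jog_arm([
  [[85,0.944,-0.194,0,0],[85,0.944,-0.194,0,0],[85,0.944,-0.194,0,0],[85,0.944,-0.194,0,0],[85,0.944,-0.194,0,0],[85,0.944,-0.194,0,0],[85,0.944,-0.194,0,0],[85,0.944,-0.194,0,0]],
])

```text
clock: 9.2
tool_pos: [0.5668, 0.0239, 0.2079]
eef_rot: [2.473, -1.936, -0.002]
contact_force: [0.4, 1.0, -0.1]
opening: 0.991
```

Request:
jog_arm([
  [[85,0.944,-0.194,0,0],[85,0.944,-0.194,0,0],[85,0.944,-0.194,0,0],[85,0.944,-0.194,0,0],[85,0.944,-0.194,0,0],[85,0.944,-0.194,0,0],[85,0,0,0.6,0],[85,0,0,0.4,0]],
])

```text
clock: 10.0
tool_pos: [0.6411, -0.1323, 0.1769]
eef_rot: [2.472, -1.937, -0.003]
contact_force: [0.5, 0.3, -0.6]
opening: 0.997
```

Run:
```python
from h import *
print(get_state()["tool_pos"])
for n in("side","top"):
    c=camera(n);W=cloud(c)
    hsv=cv2.cvtColor(c["image"],cv2.COLOR_BGR2HSV)
    m=(W[...,2]>-.004)&(W[...,2]<.013)&(np.hypot(W[...,0]-.468,W[...,1]+.209)<.08)&(hsv[...,1]>130)&(abs(hsv[...,0].astype(int)-11)<15)
    P=W[m].astype(np.float32);print(n,len(P),P.mean(0),cv2.minAreaRect(P[:,:2]))
```

```text
[ 0.64112037 -0.13226199  0.17685441]Traceback (most recent call last):
  File "<stdin>", line 7, in <module>
cv2.error: OpenCV(4.12.0) /io/opencv/modules/imgproc/src/convhull.cpp:143: error: (-215:Assertion failed) total >= 0 && (depth == CV_32F || depth == CV_32S) in function 'convexHull'
```

Request:
jog_arm([
  [[85,0,0,0.8,0],[85,0,0,0.9,0],[85,0,0,0.9,0],[85,0,0,0.65,0],[85,0,0,0,0],[30,0,0,0,0],[30,0,0,0,0],[30,0,0,0,0]],
])

```text
clock: 10.85
tool_pos: [0.6433, -0.132, 0.0837]
eef_rot: [-2.474, 1.935, -0.006]
contact_force: [-1.6, -3.4, 13.3]
opening: 0.512
```

Request:
jog_arm([
  [[30,0,0,0,0],[30,0,0,0,0],[30,0,0,-0.2,0],[30,0,0,-0.5,0],[30,0,0,-0.7,0],[30,0,0,-0.8,0],[30,0,0,0,0],[30,0,0,0,0]],
])

```text
clock: 11.65
tool_pos: [0.6417, -0.1315, 0.1477]
eef_rot: [-2.474, 1.936, -0.001]
contact_force: [-0.5, 0.1, -3.8]
opening: 0.511
```

Run:
```python
from h import *
for n in("side","top"):
    c=camera(n);W=cloud(c)
    hsv=cv2.cvtColor(c["image"],cv2.COLOR_BGR2HSV)
    m=(W[...,2]>-.004)&(W[...,2]<.013)&(np.hypot(W[...,0]-.468,W[...,1]+.209)<.08)&(hsv[...,1]>130)&(abs(hsv[...,0].astype(int)-11)<15)
    P=W[m].astype(np.float32)
    if len(P)>20:print(n,len(P),P.mean(0),cv2.minAreaRect(P[:,:2].copy()))
```

```text
side 4599 [ 0.46588597 -0.21279787  0.0051738 ] ((0.4713972210884094, -0.20669162273406982), (0.13421878218650818, 0.12416614592075348), 29.964513778686523)
```

Request:
jog_arm([
  [[30,0.071,0.4,0,0],[30,0.143,0.8,0,0],[30,0.161,0.9,0,0],[30,0.161,0.9,0,0],[30,0.161,0.9,0,0],[30,0.161,0.9,0,0],[30,0.161,0.9,0,0],[30,0.095,0.533,0,0]],
])

```text
clock: 12.55
tool_pos: [0.4647, -0.2089, 0.1458]
eef_rot: [2.472, -1.937, -0.006]
contact_force: [0.1, 0.0, -3.5]
opening: 0.509
```

Request:
jog_arm([
  [[30,0,0,0,0],[30,0,0,0.5,0],[30,0,0,0.7,0],[30,0,0,0.5,0],[30,0,0,0.2,0],[30,0,0,0.1,0],[30,0,0,0,0],[30,0,0,0,0]],
])

```text
clock: 13.35
tool_pos: [0.4691, -0.2093, 0.0882]
eef_rot: [-2.474, 1.936, -0.003]
contact_force: [0.1, -0.1, -3.0]
opening: 0.511
```

Request:
jog_arm([
  [[30,0,0,0.1,0],[30,0,0,0.06,0],[30,0,0,0,0],[30,0,0,0,0],[55,0,0,0,0],[85,0,0,0,0],[85,0,0,0,0],[85,0,0,0,0]],
])

```text
clock: 14.15
tool_pos: [0.468, -0.2088, 0.0823]
eef_rot: [2.474, -1.936, -0.0]
contact_force: [-0.1, 0.5, 0.2]
opening: 0.999
```

Request:
jog_arm([
  [[85,0,0,0,0],[85,0,0,-0.3,0],[85,0,0,-0.8,0],[85,0,0,-1,0],[85,0,0,-1,0],[85,0,0,-1,0],[85,0,0,0,0],[85,0,0,0,0]],
])

```text
clock: 14.95
tool_pos: [0.4688, -0.2093, 0.2069]
eef_rot: [-2.474, 1.936, -0.004]
contact_force: [0.2, -0.1, 0.0]
opening: 0.994
```

Request:
jog_arm([
  [[85,-0.906,-0.746,0,0],[85,-0.906,-0.746,0,0],[85,-0.906,-0.746,0,0],[85,-0.906,-0.746,0,0],[85,-0.906,-0.746,0,0],[85,-0.906,-0.746,0,0],[85,-0.906,-0.746,0,0],[85,-0.906,-0.746,0,0]],
])

```text
clock: 15.75
tool_pos: [0.5887, 0.0467, 0.2032]
eef_rot: [2.472, -1.934, -0.005]
contact_force: [0.3, 0.6, -0.1]
opening: 1.0
```

Request:
jog_arm([
  [[85,-0.906,-0.746,0,0],[85,-0.906,-0.746,0,0],[85,-0.906,-0.746,0,0],[85,-0.906,-0.746,0,0],[85,0,0,0,0],[85,0,0,0.5,0],[85,0,0,0.3,0],[85,0,0,0,0]],
])

```text
clock: 16.55
tool_pos: [0.6476, 0.1707, 0.1772]
eef_rot: [2.468, -1.934, -0.008]
contact_force: [-0.7, -1.2, 0.0]
opening: 0.996
```

Run:
```python
from h import *
print(get_state()["tool_pos"])
for n in("side","top"):
    c=camera(n);W=cloud(c);cv2.imwrite(f"pics/{n}2.png",c["image"])
    for b,xy,zt in(("blue",(.65,.17),.144),("green",(.467,.233),.154),("orange",(.467,-.209),.116)):
        P=cap(W,xy,zt)
        if len(P): print(n,b,len(P),"mid",((P.max(0)+P.min(0))/2).round(4),np.ptp(P,0).round(3))
    hsv=cv2.cvtColor(c["image"],cv2.COLOR_BGR2HSV)
    m=(W[...,2]>-.004)&(W[...,2]<.013)&(np.hypot(W[...,0]-.646,W[...,1]+.135)<.08)&(hsv[...,1]>130)&(abs(hsv[...,0].astype(int)-112)<15)
    P=W[m].astype(np.float32)
    if len(P)>20:print(n,len(P),P.mean(0),cv2.minAreaRect(P[:,:2].copy()))
```

```text
[0.64755525 0.17065581 0.17721122]
side blue 134 mid [0.6482 0.1702 0.1417] [0.039 0.039 0.007]
side green 134 mid [0.4664 0.2327 0.1519] [0.035 0.036 0.007]
side orange 711 mid [ 0.4682 -0.2104  0.1141] [0.047 0.045 0.008]
side 1649 [ 0.6560509  -0.13772818  0.00510021] ((0.6570548415184021, -0.13775032758712769), (0.12233081459999084, 0.11833944171667099), 80.33867645263672)
top blue 29 mid [0.6525 0.1559 0.1437] [0.025 0.006 0.009]
top orange 402 mid [ 0.4681 -0.2082  0.1158] [0.043 0.045 0.011]
top 2079 [ 0.6463072  -0.13429312  0.00534463] ((0.6458335518836975, -0.13366733491420746), (0.11759035289287567, 0.11662369966506958), 89.4030532836914)
```

View pics/side2.png

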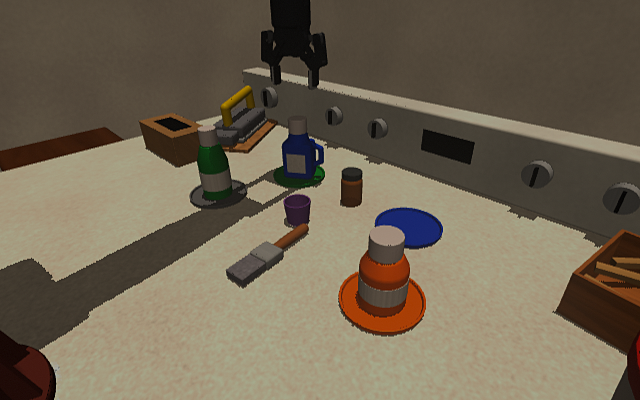

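Orange stands in the middle of its tray near (382,290), the blue tray at (408,228) is free, and the gripper is above blue. Next I'll grasp blue.

Request:
jog_arm([
  [[85,0,-0.08,0.6,0],[85,0,0,0.8,0],[85,0,0,0.6,0],[85,0,0,0.3,0],[85,0,0,0,0],[28,0,0,0,0],[28,0,0,0,0],[28,0,0,0,0]],
], force=60)

```text
clock: 17.45
tool_pos: [0.6538, 0.1731, 0.1141]
eef_rot: [-2.473, 1.935, -0.003]
contact_force: [-0.2, -0.7, -0.6]
opening: 0.507
```

Request:
jog_arm([
  [[28,0,0,0,0],[28,0,0,0,0],[28,0,0,-0.2,0],[28,0,0,-0.5,0],[28,0,0,-0.8,0],[28,0,0,-0.9,0],[28,0,0,-0.9,0],[28,0,0,-0.2,0]],
])

```text
clock: 18.25
tool_pos: [0.6547, 0.1735, 0.2221]
eef_rot: [-2.47, 1.933, -0.007]
contact_force: [0.0, -0.6, -2.9]
opening: 0.451
```

Request:
jog_arm([
  [[28,0.4,0.11,0,0],[28,0.8,0.22,0,0],[28,0.9,0.248,0,0],[28,0.9,0.248,0,0],[28,0.9,0.248,0,0],[28,0.9,0.248,0,0],[28,0.9,0.248,0,0],[28,0.9,0.248,0,0]],
])

```text
clock: 19.05
tool_pos: [0.6451, -0.0343, 0.2142]
eef_rot: [2.471, -1.935, -0.007]
contact_force: [-0.5, 0.6, -3.5]
opening: 0.452
```

Request:
jog_arm([
  [[28,0.9,0.248,0,0],[28,0.9,0.248,0,0],[28,0.8,0.22,0,0],[28,0.4,0.11,0,0],[28,0.27,0.074,0,0],[28,0,0,0,0],[28,0,0,0,0],[28,0,0,0,0]],
])

```text
clock: 19.85
tool_pos: [0.6448, -0.1329, 0.2174]
eef_rot: [-2.475, 1.934, 0.001]
contact_force: [-0.0, -0.2, -3.2]
opening: 0.455
```

Run:
```python
from h import *
print(get_state()["tool_pos"])
c=camera("side");W=cloud(c);cv2.imwrite("pics/side3.png",c["image"])
hsv=cv2.cvtColor(c["image"],cv2.COLOR_BGR2HSV)
m=(W[...,2]>.06)&(W[...,2]<.22)&(np.hypot(W[...,0]-.646,W[...,1]+.134)<.09)&(hsv[...,1]>130)&(abs(hsv[...,0].astype(int)-112)<15)
P=W[m]; print(len(P),P.min(0),P.max(0),np.median(P,0))
```

```text
[ 0.64484197 -0.13289876  0.21741167]
2161 [ 0.60244013 -0.18355271  0.11255015] [ 0.67307079 -0.09593728  0.21596904] [ 0.62599798 -0.15118192  0.17991043]
```

View pics/side3.png

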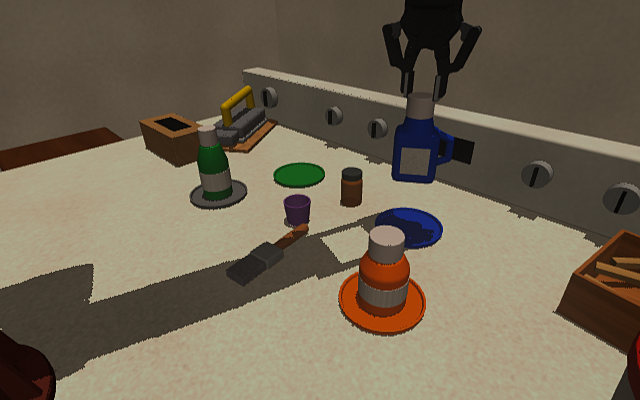

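Blue hangs upright at (413,140) over its tray, with its underside at about z = 0.1125. The green tray (299,174) is free.

Request:
jog_arm([
  [[28,0,-0.07,0.5,0],[28,0,0,0.9,0],[28,0,0,0.9,0],[28,0,0,0.6,0],[28,0,0,0.3,0],[28,0,0,0.1,0],[28,0,0,0,0],[28,0,0,0,0]],
])

```text
clock: 20.7
tool_pos: [0.648, -0.1339, 0.12]
eef_rot: [-2.473, 1.935, -0.004]
contact_force: [0.3, -0.1, -4.2]
opening: 0.452
```

Run:
```python
from h import *
print(get_state()["tool_pos"])
c=camera("side");W=cloud(c)
hsv=cv2.cvtColor(c["image"],cv2.COLOR_BGR2HSV)
P=cap(W,(.646,-.134),.146,.02);print(P.max(0))
m=(W[...,2]>.085)&(W[...,2]<.14)&(np.hypot(W[...,0]-.646,W[...,1]+.134)<.09)&(hsv[...,1]>130)&(abs(hsv[...,0].astype(int)-112)<15)
P=W[m]; print(len(P),P.max(0))
```

```text
[ 0.64802605 -0.13390248  0.12000756]
[ 0.66366615 -0.10272249  0.1656632 ]
858 [ 0.67590518 -0.09801216  0.11935439]
```

Request:
jog_arm([
  [[28,0,0,0.1,0],[28,0,0,0.08,0],[28,0,0,0.04,0],[28,0,0,0,0],[28,0,0,0,0],[28,0,0,0,0],[28,0,0,0,0],[28,0,0,0,0]],
])

```text
clock: 21.55
tool_pos: [0.6484, -0.1343, 0.1146]
eef_rot: [-2.473, 1.935, -0.006]
contact_force: [-1.2, 0.1, 5.2]
opening: 0.453
```

Contact: the wrist force went from -4 N to +5 N. Release and lift.

Request:
jog_arm([
  [[50,0,0,0,0],[85,0,0,0,0],[85,0,0,0,0],[85,0,0,0,0],[85,0,0,0,0],[85,0,0,-0.3,0],[85,0,0,-0.8,0],[85,0,0,-1,0]],
])

```text
clock: 22.35
tool_pos: [0.6456, -0.1333, 0.1741]
eef_rot: [2.473, -1.935, -0.006]
contact_force: [-0.0, 0.3, 0.4]
opening: 0.995
```

Request:
jog_arm([
  [[85,0,0,-1,0],[85,0,0,0,0],[85,-0.944,0.194,0,0],[85,-0.944,0.194,0,0],[85,-0.944,0.194,0,0],[85,-0.944,0.194,0,0],[85,-0.944,0.194,0,0],[85,-0.944,0.194,0,0]],
])

```text
clock: 23.15
tool_pos: [0.5711, 0.0239, 0.2044]
eef_rot: [2.474, -1.936, -0.001]
contact_force: [0.7, -0.3, 0.2]
opening: 0.991
```

Run:
```python
from h import *
print(get_state()["tool_pos"])
for n in("side","top"):
    c=camera(n);W=cloud(c);cv2.imwrite(f"pics/{n}4.png",c["image"])
    for b,xy,zt in(("blue",(.646,-.134),.144),("green",(.467,.233),.154),("orange",(.467,-.209),.116)):
        P=cap(W,xy,zt)
        if len(P): print(n,b,len(P),"mid",((P.max(0)+P.min(0))/2).round(4),np.ptp(P,0).round(3))
    hsv=cv2.cvtColor(c["image"],cv2.COLOR_BGR2HSV)
    m=(W[...,2]>-.004)&(W[...,2]<.013)&(np.hypot(W[...,0]-.65,W[...,1]-.175)<.08)&(hsv[...,1]>130)&(abs(hsv[...,0].astype(int)-60)<15)
    P=W[m].astype(np.float32)
    if len(P)>20:print(n,len(P),P.mean(0),cv2.minAreaRect(P[:,:2].copy()))
```

```text
[0.57112119 0.02386901 0.20443441]
side blue 283 mid [ 0.6439 -0.1357  0.1417] [0.04  0.04  0.007]
side green 134 mid [0.4663 0.2334 0.1518] [0.034 0.036 0.007]
side orange 714 mid [ 0.4683 -0.2107  0.1142] [0.046 0.046 0.008]
side 1008 [0.6505473  0.17550541 0.00515593] ((0.649118959903717, 0.17446506023406982), (0.12233216315507889, 0.12122480571269989), 54.80767822265625)
top blue 343 mid [ 0.6451 -0.1341  0.1439] [0.041 0.041 0.01 ]
top green 277 mid [0.4682 0.2352 0.1542] [0.035 0.034 0.011]
top orange 402 mid [ 0.468  -0.2084  0.1159] [0.043 0.045 0.011]
top 1197 [0.65339315 0.19712701 0.00546169] ((0.6537222266197205, 0.20101742446422577), (0.06657016277313232, 0.11540818959474564), 85.11591339111328)
```

View pics/side4.png

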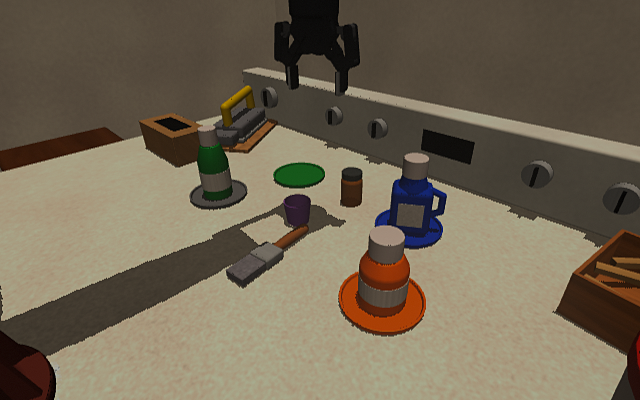

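Blue stands in the middle of its tray near (412,215). Next I'll pick up green from the grey tray.

Request:
jog_arm([
  [[85,-0.954,0.211,0,0],[85,-0.954,0.211,0,0],[85,-0.954,0.211,0,0],[85,-0.954,0.211,0,0],[85,-0.954,0.211,0,0],[85,-0.954,0.211,0,0],[85,-0.954,0.211,0,0],[85,-0.954,0.211,0,0]],
])

```text
clock: 24.05
tool_pos: [0.4677, 0.2334, 0.2048]
eef_rot: [2.474, -1.937, 0.001]
contact_force: [-0.6, -0.1, -0.2]
opening: 0.996
```

Request:
jog_arm([
  [[85,0,0,0,0],[85,0,0,0.3,0],[85,0,0,0,0],[85,0,0,0,0],[85,0,0,0,0],[85,0,0,0,0],[85,0,0,0,0],[85,0,0,0,0]],
])

```text
clock: 24.85
tool_pos: [0.4681, 0.2328, 0.1961]
eef_rot: [-2.474, 1.936, -0.0]
contact_force: [1.0, 0.1, 0.4]
opening: 0.991
```

Request:
jog_arm([
  [[85,0,0,0.8,0],[85,0,0,0.9,0],[85,0,0,0.7,0],[85,0,0,0.3,0],[85,0,0,0,0],[20,0,0,0,0],[20,0,0,0,0],[20,0,0,0,0]],
], force=50)

```text
clock: 25.65
tool_pos: [0.469, 0.2333, 0.1164]
eef_rot: [-2.472, 1.935, -0.002]
contact_force: [-0.5, -0.7, 0.1]
opening: 0.511
```

Request:
jog_arm([
  [[20,0,0,0,0],[20,0,0,0,0],[20,0,0,0,0],[20,0,0,-0.3,0],[20,0,0,-0.6,0],[20,0,0,-0.7,0],[20,0,0,-0.4,0],[20,0,0,0,0]],
])

```text
clock: 26.45
tool_pos: [0.4688, 0.2332, 0.1763]
eef_rot: [-2.472, 1.935, -0.003]
contact_force: [0.8, -0.1, -4.6]
opening: 0.397
```

Request:
jog_arm([
  [[20,0.185,-0.3,0,0],[20,0.37,-0.6,0,0],[20,0.463,-0.75,0,0],[20,0.463,-0.75,0,0],[20,0.463,-0.75,0,0],[20,0.463,-0.75,0,0],[20,0.463,-0.75,0,0],[20,0.481,-0.78,0,0]],
])

```text
clock: 27.25
tool_pos: [0.6503, 0.1733, 0.1719]
eef_rot: [2.471, -1.934, -0.004]
contact_force: [-0.4, -0.1, -5.0]
opening: 0.4
```

Request:
jog_arm([
  [[20,0,0,0,0],[20,0,0,0,0],[20,0,0,0.4,0],[20,0,0,0.7,0],[20,0,0,0.4,0],[20,0,0,0.2,0],[20,0,0,0,0],[20,0,0,0,0]],
])

```text
clock: 28.05
tool_pos: [0.6504, 0.1747, 0.1243]
eef_rot: [-2.474, 1.935, -0.001]
contact_force: [0.3, 0.4, -4.4]
opening: 0.399
```

Lower about 7 mm, checking for contact.

Request:
jog_arm([
  [[20,0,0,0.1,0],[20,0,0,0.1,0],[20,0,0,0.06,0],[20,0,0,0,0],[20,0,0,0,0],[20,0,0,0,0],[20,0,0,0,0],[20,0,0,0,0]],
])

```text
clock: 28.85
tool_pos: [0.6505, 0.1746, 0.1166]
eef_rot: [-2.474, 1.936, -0.001]
contact_force: [0.5, -0.7, -2.9]
opening: 0.4
```

Request:
jog_arm([
  [[20,0,0,0.04,0],[20,0,0,0,0],[20,0,0,0,0],[45,0,0,0,0],[85,0,0,0,0],[85,0,0,0,0],[85,0,0,0,0],[85,0,0,0,0]],
])

```text
clock: 29.65
tool_pos: [0.65, 0.1744, 0.1146]
eef_rot: [2.474, -1.936, -0.0]
contact_force: [0.4, 0.5, 0.6]
opening: 0.997
```

Request:
jog_arm([
  [[85,0,0,-0.3,0],[85,0,0,-0.8,0],[85,0,0,-1,0],[85,0,0,-1,0],[85,0,0,-0.5,0],[85,0,1,0,0],[85,0,1,0,0],[85,0,1,0,0]],
])

```text
clock: 30.45
tool_pos: [0.5617, 0.1526, 0.2228]
eef_rot: [2.474, -1.936, -0.0]
contact_force: [-0.5, -0.5, -1.1]
opening: 0.994
```

Request:
jog_arm([
  [[85,0,1,0,0],[85,0,1,0,0],[85,0,1,0,0],[85,0,1,0,0],[85,0,0,0,0],[85,0,0,0,0],[85,0,0,0,0],[85,0,0,0,0]],
])

```text
clock: 31.25
tool_pos: [0.4473, 0.1242, 0.2232]
eef_rot: [-2.474, 1.936, -0.001]
contact_force: [-0.2, -0.9, -0.5]
opening: 0.998
```

Run:
```python
from h import *
print(get_state()["tool_pos"])
for n in("side","top"):
    c=camera(n);W=cloud(c);cv2.imwrite(f"pics/{n}5.png",c["image"])
    for b,xy,zt in(("blue",(.646,-.134),.144),("green",(.65,.175),.154),("orange",(.467,-.209),.116)):
        P=cap(W,xy,zt)
        if len(P): print(n,b,len(P),"mid",((P.max(0)+P.min(0))/2).round(4),np.ptp(P,0).round(3))
    for t in("cup","jar","brush"): print(t,[np.round(d["point"],3).tolist() for d in boxes_of(n,t)[:1]])
cv2.imwrite("pics/both5.png",cv2.resize(np.hstack([cv2.imread("pics/side5.png"),cv2.imread("pics/top5.png")[:, 150:500]]),None,fx=.8,fy=.8))
```

```text
[0.44734438 0.1241894  0.22316839]
side blue 278 mid [ 0.6444 -0.1357  0.1418] [0.042 0.04  0.007]
side green 103 mid [0.6471 0.1744 0.1518] [0.034 0.035 0.008]
side orange 708 mid [ 0.468  -0.2102  0.114 ] [0.046 0.046 0.008]
cup [[0.514, 0.023, 0.032]]
jar [[0.635, -0.001, 0.042]]
brush [[0.394, -0.022, 0.017]]
top blue 346 mid [ 0.645  -0.134   0.1442] [0.041 0.041 0.011]
top green 259 mid [0.6486 0.1763 0.1534] [0.034 0.034 0.011]
top orange 400 mid [ 0.4681 -0.2082  0.1159] [0.043 0.046 0.012]
cup [[0.527, 0.039, 0.012]]
jar [[0.643, 0.001, 0.075]]
brush [[0.402, -0.02, 0.019]]
```

View pics/both5.png

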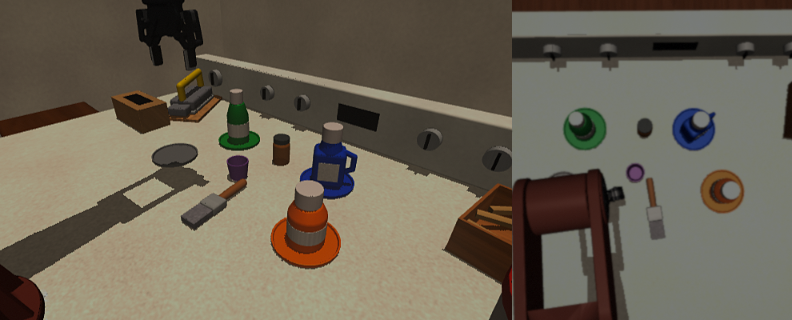

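All three bottles stand upright in the middle of their own trays: green (237,125), blue (330,165) and orange (306,225). The grey tray (175,155) is empty, the bystanders haven't moved, and the arm is clear.

```bash
python3 -c "
from station import *
print(hand_in())"
```

```text
the job is handed in; nothing more can be done
None
```

The three bottles are on the trays of their own colours and the grey tray is empty. I handed the job in at about 31 s of the 96 s allowed; no verdict is reported back.

**Moves:** I parked green on the grey tray, within about 2 mm of its centre. Then I moved orange to the orange tray, blue to the blue tray, and green to the green tray.

**Last checks:**
- **Position:** Cap centres measured within about 3 mm of the tray centres in both cameras. The cameras differ by about 2 mm, which is within their calibration.
- **Height:** Cap tops were at the heights expected for bottles standing on the tray floors, and all three looked upright.
- **Bystanders:** The cup, jar and brush were found within about 6 mm of where they started, close to the network's own accuracy of about 4 mm. I saw no sign that they had moved.
- **Arm:** The gripper was open and clear of everything.

One reading was off during the work: the fingertips pressed lightly on the orange bottle's shoulder during that grasp, about 13 N. Nothing tipped or shifted visibly, and no check failed.

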